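Set out a chocolate tasting row from palest to darkest

ROBOT

A 6-joint arm with a two-finger parallel gripper is mounted at the origin on the work surface. World frame = base frame: x ahead of the robot, y to its left, z up, the work surface at z = 0. Lengths are in mm, angles in rad, forces in N, time in s.
With the tool pointing down it reaches from about 275 to 750 mm from the base axis. Payload 10.2 kg.
Tool frame: the origin (TCP) lies midway between the tips of the shut fingers; the grasp point (between the pads) lies 19 mm behind it; z points along the fingers, y is the line along which they close (so a half turn about z gives the same grasp; the last joint's range is limited). The gripper opens to 85 mm and grips with 20 to 120 N. Pads are 22 mm wide; open, the fingers measure 114 mm over their backs; the gripper's body (76 mm by 85 mm) begins 54 mm behind the grasp point. The pads swing forward as they close: fully open they stand 13 mm farther back than shut.
Start: joints at [0.912, 0.313, 1.498, -0, 1.331, -0.223], TCP at [221.634, 475.93, 231.294] pointing down, gripper open.
Joint ranges: [-2.94, 2.94], [-0.97, 2.17], [0.19, 2.56], [-1.23, 4.37], [0.02, 3.11], [-2.88, 2.88]. Speed limits (rad/s): [2.39, 2.39, 3.01, 3.14, 3.14, 3.14].

INTERFACE

Orientations are given as a unit quaternion [w, x, y, z].
In Python, from rig import ctrl gives the robot as it stands.
- The arm moves only by the tool send_rows, never from a script. Its argument "targets" is a list of rows, each an object with "offset": the shift along the world's x, y, z in cm, a list of three; "spin": the turn about the world's z in rad. A call has 1 to 8 rows; each row is the pose to reach, as a shift and turn from the pose commanded when the call began; what a row does not reach only later rows make up. A row lasts 1/12 s, in which the tool goes at most 41.7 mm and 7.16 degrees, less where a joint would pass 70% of its speed; a pose out of reach is approached as far as the arm can. A call with a gripper value outside its range is refused whole. "grip" is the opening, from 0 (shut) to 1 (fully open), set as the call begins (left out, the last holds). The fingers move at their own pace and stop on an object; "squeeze" is the grip in N (left out, the last holds). Time passes only in rows, so rows that repeat a pose let the fingers close. It gives the time, the measured TCP pose, the force, the opening and the grip force at its end, in the units of the state.
- ctrl.sense(): the state, without advancing time (a new reading comes with each control period).
- ctrl.capture(name): name is "scene" or "top" or "wrist"; returns (picture, depth): 400x640x3 uint8, red, green, blue; 400x640 float32, mm along the optical axis (not along the pixel's ray), 0 where there is no reading.
- ctrl.calibration(name): a dict with "fx", "fy", "cx", "cy" (pixels), "k1" (the pictures are not rectified: a ray, as slopes to the right and down, at radius r is drawn at 1 + k1 r^2 times it, then the intrinsics apply), "view" (4x4, takes a point from world to camera coordinates); the wrist camera has in their place "mount" (4x4, takes a point from camera to tool coordinates, whose origin is the TCP and whose axes are the flange's). Camera axes: x right, y down, z forward; pixel columns grow to the right and rows downward; lengths in mm; the calibration is good to about 2 mm. A picture is of the moment at which its call begins: read the wrist's pose just before it. calibration takes no time and is no camera call.
- ctrl.finish_job(): hands the job in; it is judged then, once.
Trained networks look in the newest picture that a camera, given by its name, has taken for a name from the list of things; names that differ only in an ending like _2 or _b are one class to them, and where a whole thing is asked for, a point or a joint stands for the part that bears it (a point fixed in the world has none). Each returns a list of dicts, best first, with "conf" (0 to 1); they miss things now and then, are a little off and sometimes report something else, mostly with a low value. They report only what shows in the picture. A call takes as long as a camera call.
- ctrl.search_frame(camera, query): "box" ([left, top, right, bottom] in pixels, round what is visible of it).
- ctrl.place_of(camera, query): "uv" ([column, row] in pixels: a listed point, or the origin of a listed thing).
The state is a dict: "time_s": time; "joints": joint angles; "dq": joint speeds; "tau": joint torques, N m; "eef_pos": TCP position; "ee_rot": TCP orientation; "force": force on the tool from outside, world axes, zero at the start; "wrist_torque": the same for the moment, N m; "grip_width": opening from 0.0 (shut) to 1.0 (fully open); "grip_force": force on a finger pad.
Only numpy, scipy, OpenCV 4.12 (cv2) and the standard library are available. Lean on these libraries where they do the work, as an engineer would, in place of code of your own. Each camera call takes 0.05 s, during which the arm holds its last target. There are 200 camera calls.

TASK

Set out the tasting row: put the four chocolate bonbons on the four white discs of the slate board, one in the middle of each disc and dome up, running from the palest beside the red marker, shade by shade, to the darkest at the end with the blue cup. Set each one down gently, never dropping it, and leave the blue cup standing where it is.

Things in the scene. Friction and masses are not known exactly. Their poses are not given: they have to be found in the camera images.
- bonbon_white: loose moulded bonbon of white chocolate, cream-coloured, the palest: a smooth solid round piece, 40 mm in diameter, 36 mm high, straight-sided up to 27 mm with a low domed top; 30 to 65 g. It starts dome up on the worktop (z = 0). Origin: centre of the flat underside; z is up through the dome; round, so yaw does not matter.
- bonbon_blond: loose moulded bonbon of blond (caramel) chocolate, tan-orange, the second palest: a smooth solid round piece, 40 mm in diameter, 36 mm high, straight-sided up to 27 mm with a low domed top; 30 to 65 g. It starts dome up on the worktop (z = 0). Origin: centre of the flat underside; z is up through the dome; round, so yaw does not matter.
- bonbon_milk: loose moulded bonbon of milk chocolate, mid brown, the second darkest: a smooth solid round piece, 40 mm in diameter, 36 mm high, straight-sided up to 27 mm with a low domed top; 30 to 65 g. It starts dome up on the worktop (z = 0). Origin: centre of the flat underside; z is up through the dome; round, so yaw does not matter.
- bonbon_dark: loose moulded bonbon of dark chocolate, nearly black, the darkest: a smooth solid round piece, 40 mm in diameter, 36 mm high, straight-sided up to 27 mm with a low domed top; 30 to 65 g. It starts dome up on the worktop (z = 0). Origin: centre of the flat underside; z is up through the dome; round, so yaw does not matter.
- disc_a: one of four identical flat white porcelain discs, 62 mm across, 8 mm thick, fixed 78 mm apart in one line along a dark slate board (90 x 450 x 10 mm) that lies on the worktop, long side roughly along y. Which named disc is in which place changes: count from the red marker. Origin: centre of the underside, 10 mm above the worktop; the top is 8 mm higher.
- disc_b: one of four identical flat white porcelain discs, 62 mm across, 8 mm thick, fixed 78 mm apart in one line along a dark slate board (90 x 450 x 10 mm) that lies on the worktop, long side roughly along y. Which named disc is in which place changes: count from the red marker. Origin: centre of the underside, 10 mm above the worktop; the top is 8 mm higher.
- disc_c: one of four identical flat white porcelain discs, 62 mm across, 8 mm thick, fixed 78 mm apart in one line along a dark slate board (90 x 450 x 10 mm) that lies on the worktop, long side roughly along y. Which named disc is in which place changes: count from the red marker. Origin: centre of the underside, 10 mm above the worktop; the top is 8 mm higher.
- disc_d: one of four identical flat white porcelain discs, 62 mm across, 8 mm thick, fixed 78 mm apart in one line along a dark slate board (90 x 450 x 10 mm) that lies on the worktop, long side roughly along y. Which named disc is in which place changes: count from the red marker. Origin: centre of the underside, 10 mm above the worktop; the top is 8 mm higher.
- start_marker: small red marker, 36 mm in diameter, 28 mm high, with a little knob, fixed on one end of the slate board in line with the discs: the end where the row begins, 70 mm from the centre of the first disc. It may be at either end. Origin: centre of its underside, on the board's top 10 mm above the worktop.
- cup: small open blue ceramic cup, 44 mm in diameter at the rim, 50 mm high, 0.12 kg, standing loose on the other end of the slate board, 70 mm beyond the centre of the last disc and in line with the row. To be left where it is. Origin: centre of its underside, on the board's top 10 mm above the worktop.

How it is judged (in metres and radians):
At the end, for the whole second after the job is handed in: Counted from the red marker, white, blond, milk and dark stand on the first to fourth disc: each centred within 12 mm of its disc, underside on the disc (14 to 22 mm above the worktop), dome up within 0.12 rad, released and at rest ((horizontal distance between bonbon_white and disc_a below 0.012 m or horizontal distance between bonbon_white and disc_b below 0.012 m or horizontal distance between bonbon_white and disc_c below 0.012 m or horizontal distance between bonbon_white and disc_d below 0.012 m) and horizontal distance between bonbon_white and start_marker between 0.03 and 0.107 m and height (world z) of bonbon_white between 0.014 and 0.022 m and angle between each of bonbon_white, bonbon_blond, bonbon_milk, bonbon_dark's own z axis and vertical below 0.12 rad and linear speed of each of bonbon_white, bonbon_blond, bonbon_milk, bonbon_dark below 0.02 m/s and angular speed of each of bonbon_white, bonbon_blond, bonbon_milk, bonbon_dark below 0.2 rad/s and (horizontal distance between bonbon_blond and disc_a below 0.012 m or horizontal distance between bonbon_blond and disc_b below 0.012 m or horizontal distance between bonbon_blond and disc_c below 0.012 m or horizontal distance between bonbon_blond and disc_d below 0.012 m) and horizontal distance between bonbon_blond and start_marker between 0.107 and 0.185 m and height (world z) of bonbon_blond between 0.014 and 0.022 m and (horizontal distance between bonbon_milk and disc_a below 0.012 m or horizontal distance between bonbon_milk and disc_b below 0.012 m or horizontal distance between bonbon_milk and disc_c below 0.012 m or horizontal distance between bonbon_milk and disc_d below 0.012 m) and horizontal distance between bonbon_milk and start_marker between 0.185 and 0.263 m and height (world z) of bonbon_milk between 0.014 and 0.022 m and (horizontal distance between bonbon_dark and disc_a below 0.012 m or horizontal distance between bonbon_dark and disc_b below 0.012 m or horizontal distance between bonbon_dark and disc_c below 0.012 m or horizontal distance between bonbon_dark and disc_d below 0.012 m) and horizontal distance between bonbon_dark and start_marker between 0.263 and 0.34 m and height (world z) of bonbon_dark between 0.014 and 0.022 m); the robot touches nothing.
It fails at once if the white bonbon is dropped or flung (faster than 0.7 m/s while out of the fingers) (linear speed of bonbon_white above 0.7 m/s and contact force between bonbon_white and the fingers below 0.05 N).
It fails at once if the blond bonbon is dropped or flung (faster than 0.7 m/s while out of the fingers) (linear speed of bonbon_blond above 0.7 m/s and contact force between bonbon_blond and the fingers below 0.05 N).
It fails at once if the milk bonbon is dropped or flung (faster than 0.7 m/s while out of the fingers) (linear speed of bonbon_milk above 0.7 m/s and contact force between bonbon_milk and the fingers below 0.05 N).
It fails at once if the dark bonbon is dropped or flung (faster than 0.7 m/s while out of the fingers) (linear speed of bonbon_dark above 0.7 m/s and contact force between bonbon_dark and the fingers below 0.05 N).
It fails at once if the blue cup is pushed more than 20 mm from its place or tipped over (distance of cup from where it was at the start of the episode above 0.02 m or angle between cup's own z axis and vertical above 0.35 rad).
It also fails if it takes over 90 s, if anything falls off the work surface, if the arm or the gripper's body presses on something with over 40 N, if the wrist force passes 120 N, or if a joint passes its speed limit or range.

## Working session

There is one attempt and no reset: what is moved stays moved. The work goes in short steps, Python scripts to look and compute and a tool call to move; the robot and the scene stay as the last step left them, time stands still between calls to the robot, and variables do not carry over. Pictures are saved under pics/ and viewed, at most 14 in all, crops included, and the job is handed in when it is done.

Besides the shell and the picture viewer there is one more tool, called after "Call:" as a command line: name --argument value ..., lists and objects as JSON in quotes. send_rows: Moves the arm, as the interface text tells. Its arguments: {"type":"object","properties":{"targets":{"type":"array"},"grip":{"type":"number"},"squeeze":{"type":"number"}},"required":["targets"]}

```bash
mkdir -p pics
cat > h.py <<'E'
import numpy as np, cv2
from rig import ctrl
from scipy.spatial.transform import Rotation as R
def cam2world(name, st=None):
    c=ctrl.calibration(name)
    if 'view' in c: return c,np.linalg.inv(np.array(c['view']))
    st=st or ctrl.sense(); T=np.eye(4); q=st['ee_rot']
    T[:3,:3]=R.from_quat([q[1],q[2],q[3],q[0]]).as_matrix(); T[:3,3]=st['eef_pos']
    return c,T@np.array(c['mount'])
def ray(name,uv,st=None):
    c,T=cam2world(name,st)
    K=np.array([[c['fx'],0,c['cx']],[0,c['fy'],c['cy']],[0,0,1.]])
    p=cv2.undistortPoints(np.array([[uv]],float),K,np.array([c['k1'],0,0,0.]))[0,0]
    return T[:3,3],T[:3,:3]@np.array([p[0],p[1],1])
def atz(name,uv,z,st=None):
    o,d=ray(name,uv,st); return o+d*(z-o[2])/d[2]
def atdepth(name,uv,dep,st=None):
    o,d=ray(name,uv,st); return o+d*dep
def save(name,img): cv2.imwrite('pics/'+name,img[:,:,::-1])
E
python3 - <<'E'
from h import *
np.set_printoptions(precision=1,suppress=True)
print(ctrl.sense())
for n in ('top','scene'):
    im,d=ctrl.capture(n); save(n+'0.png',im); np.save(n+'0.npy',d)
    for q in ('bonbon_white','bonbon_blond','bonbon_milk','bonbon_dark','disc_a','start_marker','cup'):
        for r in ctrl.place_of(n,q)[:5]:
            u,v=r['uv']; z={'b':0,'d':10,'s':10,'c':10}[q[0]]
            dd=d[int(np.clip(v,0,399)),int(np.clip(u,0,639))]
            print(n,q,round(r['conf'],2),np.array(r['uv']),'atz',atz(n,r['uv'],z),'surf',atdepth(n,r['uv'],dd))
E
```

```text
{'time_s': 0.0, 'joints': array([ 0.9,  0.3,  1.5,  0. ,  1.3, -0.2]), 'dq': array([ 0., -0.,  0.,  0., -0., -0.]), 'tau': array([ -0. , -41.2, -26. ,  -0. ,   0. ,  -0. ]), 'eef_pos': array([221.5, 475.7, 230.7]), 'ee_rot': array([-0. ,  0.2,  1. , -0. ]), 'force': array([-0.5,  0. ,  0.1]), 'wrist_torque': array([-0., -0., -0.]), 'grip_force': 0.0, 'grip_width': 0.9981209801675354}
top bonbon_white 0.85 [279.5 247.4] atz [468.1  85.2   0. ] surf [466.2  82.7  35.2]
top bonbon_white 0.56 [365.1 250.4] atz [462.1 -93.4   0. ] surf [460.2 -89.2  39.4]
top bonbon_blond 0.73 [440.5 250.8] atz [ 461.8 -249.9    0. ] surf [ 460.1 -241.    34.1]
top bonbon_milk 0.58 [361.5 253.1] atz [456.5 -85.8   0. ] surf [455.  -82.5  34.2]
top bonbon_dark 0.62 [365.3 162.1] atz [650.6 -96.5   0. ] surf [646.  -94.3  19.6]
top disc_a 0.95 [324.4 168.3] atz [634.7  -8.6  10. ] surf [633.2  -8.5  16.8]
top disc_a 0.92 [362.9 163.8] atz [644.5 -90.3  10. ] surf [642.5 -89.4  18.6]
top disc_a 0.91 [288.2 173.2] atz [624.1  67.9  10. ] surf [622.5  67.5  17.3]
top disc_a 0.81 [252.  178.4] atz [612.7 144.2 
[... 347 characters left out ...]
665.8 -161.2   21.8]
scene bonbon_white 0.58 [342.6 193.6] atz [466.3  76.    0. ] surf [482.6  70.7  15.6]
scene bonbon_blond 0.72 [191.4 216.8] atz [ 470.8 -257.     0. ] surf [ 482.7 -254.4   11.5]
scene bonbon_milk 0.55 [267.6 205.2] atz [468.8 -93.9   0. ] surf [481.5 -94.5  12.2]
scene disc_a 0.89 [283.1 264.4] atz [642.4 -86.   10. ] surf [647.6 -86.5  16.8]
scene disc_a 0.69 [396.4 232.5] atz [611.2 148.6  10. ] surf [617.1 145.2  17.2]
scene disc_a 0.69 [356.1 247.3] atz [631.1  58.2  10. ] surf [636.6  56.   17.1]
scene start_marker 0.83 [242.4 277.3] atz [ 656.1 -162.4   10. ] surf [ 665.2 -161.7   22.3]
scene cup 0.78 [426.3 232. ] atz [622.9 208.7  10. ] surf [627.7 205.2  16.1]
```

View pics/top0.png

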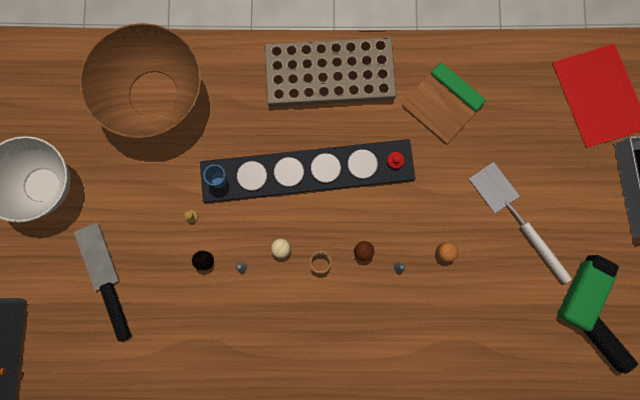

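View pics/scene0.png

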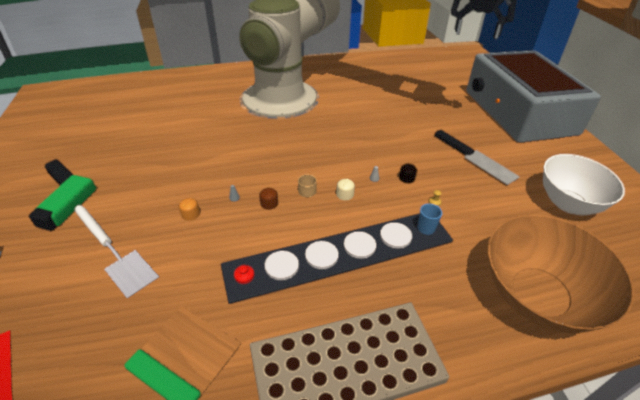

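The top picture shows the cup at (215,180) and the red marker at (396,160), with the discs between them at columns 252, 288, 325 and 362. The bonbons are dark (203,260), white (281,248), milk (364,251) and blond (447,252). Small clutter stands between them: grey cones at (241,267) and (399,267), and a ring at (320,263). The scene view agrees.

Run:
```python
from h import *
np.set_printoptions(precision=1,suppress=True)
im=cv2.imread('pics/top0.png'); d=np.load('top0.npy')
c,T=cam2world('top'); print('cam',T[:3,3],c['fx'])
def seg(n,u,v,r,mask,z):
    m=np.zeros(im.shape[:2],np.uint8); cv2.circle(m,(u,v),r,1,-1); m&=mask.astype(np.uint8)
    k,l,s,ct=cv2.connectedComponentsWithStats(m); i=1+np.argmax(s[1:,4])
    vs,us=np.where(l==i); P=np.array([atdepth('top',(a,b),d[b,a]) for a,b in zip(us,vs)])
    print(n,s[i],ct[i],'atz',atz('top',ct[i],z),'medz',np.median(P[:,2]),np.percentile(P[:,2],[10,90]))
    return
h=cv2.cvtColor(im,cv2.COLOR_BGR2HSV).astype(int); g=im.max(2).astype(int)
bg=cv2.cvtColor(im,cv2.COLOR_BGR2LAB).astype(int)
for n,u,v in (('dark',203,260),('white',281,248),('milk',364,251),('blond',447,252)):
    ref=np.median(bg[v-3:v+4,u-3:u+4].reshape(-1,3),axis=0)
    seg(n,u,v,16,np.abs(bg-ref).sum(2)<60,20)
for u,v in ((252,176),(288,172),(325,168),(362,164)): seg('disc',u,v,24,g>150,18)
big=cv2.resize(im[140:290,170:470],None,fx=2.6,fy=2.6,interpolation=cv2.INTER_CUBIC); cv2.imwrite('pics/topc.png',big)
for n,u,v in (('cone1',241,267),('cone2',399,267),('ring',320,263),('brass',191,216)):
    P=np.array([atdepth('top',(a,b),d[b,a]) for a in range(u-9,u+10) for b in range(v-9,v+10)])
    print(n,'maxz',P[P[:,2].argmax()], atz('top',(u,v),10))
```

```text
cam [ 413.3   12.8 1007.9] 481.1657198866128
dark [192 251  22  22 378] [202.8 261. ] atz [439.5 239.2  20. ] medz 33.1545541917921 [ 2.9 37.2]
white [272 239  17  17 244] [280. 247.] atz [467.7  82.7  20. ] medz 34.761660515075846 [31.5 37.6]
milk [348 235  33  33 718] [363.9 251.6] atz [458.8 -88.8  20. ] medz 2.9288307084206053 [-0.7 36.1]
blond [431 236  33  28 545] [448.5 248.8] atz [ 464.9 -261.    20. ] medz 4.169646192792925 [-0.6 36.1]
disc [237 161  30  29 655] [251.4 175.2] atz [618.  144.6  18. ] medz 18.717370856850835 [16.2 20.9]Traceback (most recent call last):
  File "<stdin>", line 16, in <module>
  File "<stdin>", line 8, in seg
  File "h.py", line 18, in atdepth
    o,d=ray(name,uv,st); return o+d*dep
        ~~~^^^^^^^^^^^^
  File "h.py", line 11, in ray
    c,T=cam2world(name,st)
        ~~~~~~~~~^^^^^^^^^
  File "h.py", line 5, in cam2world
    c=ctrl.calibration(name)
ValueError: time passes only in moves, steps and waits
```

```bash
cat > h.py <<'E'
import numpy as np, cv2
from rig import ctrl
from scipy.spatial.transform import Rotation as R
np.set_printoptions(precision=1,suppress=True)
C={n:ctrl.calibration(n) for n in ('top','scene','wrist')}
def cam2world(name, st=None):
    c=C[name]
    if 'view' in c: return c,np.linalg.inv(np.array(c['view']))
    T=np.eye(4); q=st['ee_rot']
    T[:3,:3]=R.from_quat([q[1],q[2],q[3],q[0]]).as_matrix(); T[:3,3]=st['eef_pos']
    return c,T@np.array(c['mount'])
def rays(name,uv,st=None):
    c,T=cam2world(name,st)
    K=np.array([[c['fx'],0,c['cx']],[0,c['fy'],c['cy']],[0,0,1.]])
    p=cv2.undistortPoints(np.array(uv,float).reshape(-1,1,2),K,np.array([c['k1'],0,0,0.]))[:,0]
    return T[:3,3],np.c_[p,np.ones(len(p))]@T[:3,:3].T
def atz(name,uv,z,st=None):
    o,d=rays(name,uv,st); return (o+d*((z-o[2])/d[:,2])[:,None])[0]
def cloud(name,dep,st=None):
    v,u=np.mgrid[:400,:640]; o,d=rays(name,np.stack([u,v],-1),st)
    P=o+d*dep.reshape(-1,1); P[dep.ravel()==0]=np.nan; return P.reshape(400,640,3)
def save(name,img): cv2.imwrite('pics/'+name,img[:,:,::-1])
def blobs(P,lo,hi,amin):
    m=((P[...,2]>lo)&(P[...,2]<hi)).astype(np.uint8); k,l,s,ct=cv2.connectedComponentsWithStats(m,connectivity=4)
    return [(ct[i],s[i],np.nanmedian(P[l==i],0),(np.nanmin(P[l==i],0)+np.nanmax(P[l==i],0))/2) for i in range(1,k) if s[i,4]>=amin]
E
python3 - <<'E'
from h import *
d=np.load('top0.npy'); P=cloud('top',d); P[:130]=np.nan;P[290:]=np.nan;P[:,:170]=np.nan;P[:,470:]=np.nan
for ct,s,med,mid in blobs(P,14,200,8): print(ct,s,med,mid)
im=cv2.imread('pics/top0.png')
g=im.min(2); g[:,:230]=0; g[:140]=0;g[210:]=0;g[:,400:]=0
k,l,s,ct=cv2.connectedComponentsWithStats((g>130).astype(np.uint8))
for i in range(1,k):
    if s[i,4]>100: print('disc',ct[i],s[i],atz('top',ct[i],18))
cv2.imwrite('pics/topc.png',cv2.resize(im[140:290,170:470],None,fx=2.6,fy=2.6,interpolation=cv2.INTER_CUBIC))
print(C['wrist'])
E
```

```text
[362.3 163.6] [347 150  32  29 673] [642.5 -88.   18.4] [643.  -88.9  19.6]
[395.5 159.9] [387 152  18  17 225] [ 648.9 -156.2   22.9] [ 650.2 -158.2   28. ]
[324.9 167.3] [311 153  29  29 664] [635.4  -9.7  18.6] [636.2  -9.8  19.1]
[288.  171.4] [274 157  29  29 667] [626.5  67.9  18.8] [627.2  68.2  19.4]
[251.1 175.2] [237 161  30  29 669] [617.9 145.1  18.7] [618.6 144.7  19.6]
[214.6 175.6] [203 164  24  24 381] [613.7 218.5  42.8] [615.4 214.7  40.8]
[188.  214.5] [184 211   9   8  58] [533.8 269.6  31.7] [533.5 270.9  25.1]
[279.8 247.6] [270 238  20  20 306] [465.2  81.8  33.9] [466.5  83.2  29.6]
[364.4 250.4] [355 241  20  20 312] [461.  -88.   33.7] [460.7 -89.4  27.8]
[447.1 251.3] [437 242  21  20 335] [ 459.7 -254.1   33.3] [ 459.5 -256.7   27.2]
[201.7 259.7] [192 250  21  20 322] [441.1 238.3  33.6] [442.3 240.   27.6]
[320.6 252. ] [316 251  10   3  13] [457.2   0.9  32.5] [457.2   0.   26.4]
[328.8 260.2] [328 256   2  10  11] [441.3 -17.1  30.5] [440.2 -16.3  26.6]
[310.  261.5] [310 258   1   8   8] [438.1  21.2  32.4] [438.2  21.2  32.3]
[240.1 266.3] [236 262   9   9  62] [429.1 161.9  26.1] [429.3 163.4  26.7]
[400.1 266.8] [396 263   9   9  64] [ 427.8 -159.9   26.1] [ 427.8 -162.3   27.4]
disc [362.1 163.3] [348 150  29  28 649] [643.7 -87.8  18. ]
disc [325.3 167.3] [311 154  30  28 656] [635.2 -10.4  18. ]
disc [288.4 171.2] [274 157  30  29 659] [626.6  67.1  18. ]
disc [251.4 175.1] [237 161  30  29 659] [618.1 144.6  18. ]
{'fx': 325.2836465107161, 'fy': 325.2836465107161, 'cx': 317.0902418513405, 'cy': 199.59090755777763, 'k1': -0.06457251976801383, 'mount': array([[   0. ,   -1. ,   -0.3,   76.9],
       [   1. ,    0. ,    0. ,    0.6],
       [  -0. ,   -0.3,    1. , -142.3],
       [   0. ,    0. ,    0. ,    1. ]])}
```

View pics/topc.png

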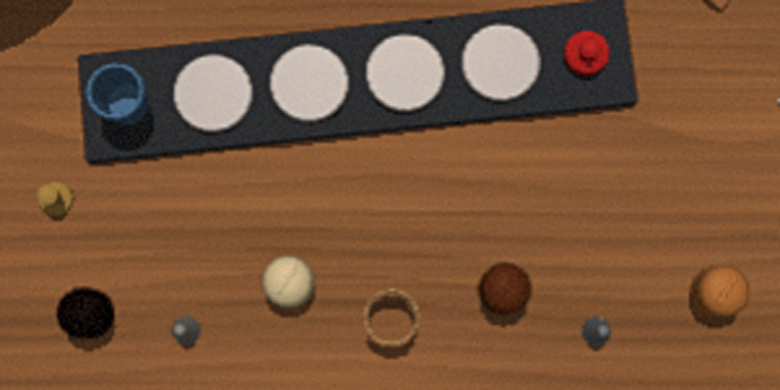

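The zoom confirms the layout: discs at z≈18, bonbons about 35 mm tall, and cones well clear of the grasps if the fingers close across the row, roughly along x. I'll go to the dark bonbon first.

Call:
send_rows --targets '[{"offset": [22, -23.7, -8], "spin": -1.012}, {"offset": [22, -23.7, -8], "spin": -1.012}, {"offset": [22, -23.7, -8], "spin": -1.012}, {"offset": [22, -23.7, -8], "spin": -1.012}, {"offset": [22, -23.7, -8], "spin": -1.012}, {"offset": [22, -23.7, -8], "spin": -1.012}, {"offset": [22, -23.7, -8], "spin": -1.012}, {"offset": [22, -23.7, -8], "spin": -1.012}]' --grip 1 --squeeze 30

```text
time_s: 1.47
eef_pos: [442.8, 237.2, 151.0]
ee_rot: [0.0, 0.66, 0.751, 0.0]
force: [0.1, 0.1, 0.6]
grip_width: 0.997
grip_force: 0.0
```

Call:
send_rows --targets '[{"offset": [0, 0, 0], "spin": 0}, {"offset": [0, 0, 0], "spin": 0}, {"offset": [0, 0, 0], "spin": 0}]'

```text
time_s: 1.72
eef_pos: [441.4, 239.2, 151.4]
ee_rot: [-0.0, 0.657, 0.753, 0.0]
force: [0.3, 0.9, 0.0]
grip_width: 1.0
grip_force: 0.0
```

```bash
cat > look.py <<'E'
from h import *
import sys
st=ctrl.sense(); im,d=ctrl.capture('wrist'); save(sys.argv[1]+'.png',im)
R_=R.from_quat(np.roll(st['ee_rot'],-1)).as_matrix(); print(st['time_s'],'tcp',st['eef_pos'],'yaw y',np.arctan2(R_[1,1],R_[0,1]),R_[:,2],'q6',st['joints'][5],st['force'])
P=cloud('wrist',d,st)
for ct,s,med,mid in blobs(P,float(sys.argv[2]),float(sys.argv[3]),150): print(ct,s,med,mid)
E
python3 look.py w1 8 60
```

```text
1.7167 tcp [441.4 239.2 151.4] yaw y 0.1358988567022912 [-0.  0. -1.] q6 0.12672467505985735 [0.3 0.9 0. ]
[428.7 168.7] [415 156  28  26 487] [532.3 272.5  29.8] [533.9 271.1  21.2]
[319.6 188.3] [ 297  164   46   49 1787] [443.  244.7  32.6] [443.6 241.   23.3]
[490.  248.5] [ 438  196  105  127 8978] [609.1 210.1  10.9] [615.3 187.2  34. ]
[295.  261.9] [285 249  22  28 417] [430.5 168.6  21.6] [430.6 166.7  22.5]
[  5.9 355.3] [  0 315  17  76 826] [101.1 -17.6  10.1] [ 93.4 -20.1  10.7]
[321.7 337.6] [ 303  316   39   44 1377] [466.5  91.9  30.7] [468.   84.6  23.1]
[617.1 360.1] [ 584  330   56   70 2828] [812.3  89.9  23.9] [824.1  72.7  17.7]
[484.6 389.8] [475 379  18  21 205] [671.4  20.    9.6] [671.7  21.2  10. ]
```

View pics/w1.png

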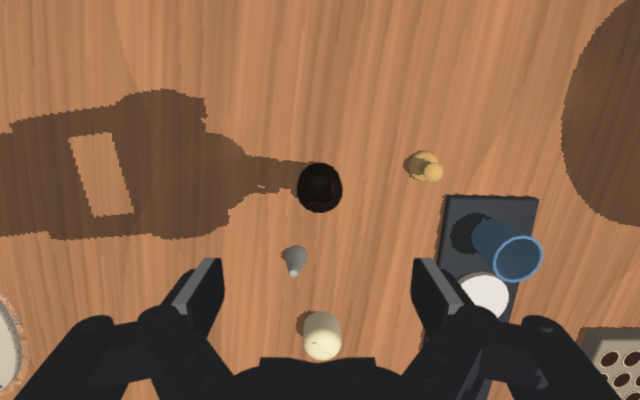

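The wrist view shows the dark bonbon at (320,188), standing clear of the cone (295,262) and the brass piece (427,168). The wrist measurement agrees with the top view to about 2 mm, so I'll descend.

Call:
send_rows --targets '[{"offset": [0.1, 0.1, -4], "spin": 0}, {"offset": [0.1, 0.1, -8], "spin": 0}, {"offset": [0.1, 0.1, -12], "spin": 0}, {"offset": [0.1, 0.1, -14], "spin": 0}, {"offset": [0.1, 0.1, -14.9], "spin": 0}, {"offset": [0.1, 0.1, -14.9], "spin": 0}]'

```text
time_s: 2.27
eef_pos: [441.5, 240.7, 1.3]
ee_rot: [-0.001, 0.657, 0.754, -0.001]
force: [-0.6, -0.3, 0.2]
grip_width: 1.004
grip_force: 0.0
```

Call:
send_rows --targets '[{"offset": [0, 0, 0], "spin": 0}, {"offset": [0, 0, 0], "spin": 0}, {"offset": [0, 0, 0], "spin": 0}, {"offset": [0, 0, 0], "spin": 0}, {"offset": [0, 0, 0], "spin": 0}, {"offset": [0, 0, 0], "spin": 0}, {"offset": [0, 0, 0], "spin": 0}, {"offset": [0, 0, 0], "spin": 0}]' --grip 0 --squeeze 30

```text
time_s: 2.93
eef_pos: [443.3, 240.2, 3.7]
ee_rot: [0.001, 0.658, 0.753, 0.001]
force: [-1.5, 0.2, 9.3]
grip_width: 0.456
grip_force: 29.9
```

Call:
send_rows --targets '[{"offset": [0, 0, 2], "spin": 0}, {"offset": [0, 0, 5], "spin": 0}, {"offset": [0, 0, 9], "spin": 0}, {"offset": [3, -1.6, 13], "spin": 0}, {"offset": [6.5, -3.5, 13], "spin": 0}, {"offset": [10, -5.4, 13], "spin": 0}, {"offset": [13.5, -7.3, 13], "spin": 0}, {"offset": [17.6, -9.5, 13], "spin": -0.03}]'

```text
time_s: 3.6
eef_pos: [614.1, 147.1, 133.5]
ee_rot: [0.001, 0.669, 0.743, 0.001]
force: [0.3, 0.6, 0.0]
grip_width: 0.455
grip_force: 30.8
```

Call:
send_rows --targets '[{"offset": [0, 0, 0], "spin": 0}, {"offset": [0, 0, 0], "spin": 0}, {"offset": [0, 0, 0], "spin": 0}]'

```text
time_s: 3.85
eef_pos: [612.0, 148.4, 132.4]
ee_rot: [-0.0, 0.669, 0.743, -0.0]
force: [-0.6, 0.7, -0.3]
grip_width: 0.457
grip_force: 30.8
```

```bash
python3 look.py w2 13.5 45
```

```text
3.85 tcp [612.  148.4 132.4] yaw y 0.10505709700259398 [-0.  0. -1.] q6 -0.053045079268839716 [-0.6  0.7 -0.3]
[592.8  50.7] [ 522    0  118   85 4536] [808.1 285.9  23.4] [796.6 288.4  29.2]
[225.5  21.3] [213   8  26  27 512] [536.2 269.9  31.1] [535.8 270.8  24.7]
[327.4 115.6] [ 302   90   51   52 1556] [613.2 214.   18.7] [612.1 214.2  29.2]
[ 96.9 155.9] [ 80 144  33  22 508] [434.4 165.4  24.7] [432.6 164.4  25.2]
[326.8 196.1] [ 290  163   74   68 3756] [620.2 148.6  17.7] [620.4 147.9  16.8]
[146.5 251.9] [ 122  229   51   47 1808] [473.6  88.1  31.9] [468.9  82.8  25.4]
[554.2 301. ] [  478   249   152   137 13023] [849.7  73.2  24.1] [845.8  45.5  20.4]
[118.3 319.9] [ 97 302  50  43 938] [432.6  12.8  23.6] [439.6   2.5  23.3]
[325.  344.1] [ 295  325   62   38 1806] [635.5  -1.7  17.7] [637.3  -2.1  16.8]
```

View pics/w2.png

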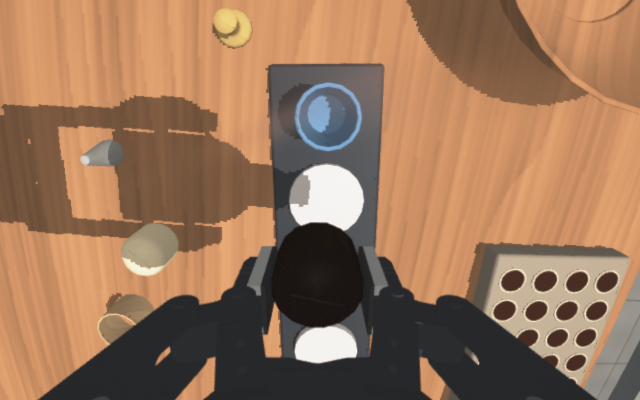

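The view shows the held dark bonbon at (318,275), upright between the pads, with the fourth disc at (327,200) under it and the cup at (328,117). I measure that disc at about (620, 145), so I'll align and lower.

Call:
send_rows --targets '[{"offset": [0.8, -0.3, 0], "spin": 0}, {"offset": [0.8, -0.3, -3], "spin": 0}, {"offset": [0.8, -0.3, -6], "spin": 0}, {"offset": [0.8, -0.3, -8.5], "spin": 0}, {"offset": [0.8, -0.3, -10], "spin": 0}, {"offset": [0.8, -0.3, -10.6], "spin": 0}, {"offset": [0.8, -0.3, -10.8], "spin": 0}, {"offset": [0.8, -0.3, -10.8], "spin": 0}]'

```text
time_s: 4.57
eef_pos: [620.5, 145.8, 25.2]
ee_rot: [0.0, 0.669, 0.744, 0.0]
force: [-0.3, 0.0, -0.6]
grip_width: 0.455
grip_force: 30.8
```

Call:
send_rows --targets '[{"offset": [0, 0, -0.05], "spin": 0}, {"offset": [0, 0, -0.1], "spin": 0}, {"offset": [0, 0, -0.1], "spin": 0}, {"offset": [0, 0, -0.1], "spin": 0}]'

```text
time_s: 4.9
eef_pos: [620.7, 145.3, 23.9]
ee_rot: [0.0, 0.669, 0.743, 0.0]
force: [0.2, 0.6, -0.0]
grip_width: 0.453
grip_force: 30.8
```

Call:
send_rows --targets '[{"offset": [0, 0, -0.1], "spin": 0}, {"offset": [0, 0, -0.15], "spin": 0}, {"offset": [0, 0, -0.2], "spin": 0}, {"offset": [0, 0, -0.2], "spin": 0}]'

```text
time_s: 5.23
eef_pos: [620.5, 145.2, 21.8]
ee_rot: [0.0, 0.669, 0.743, 0.0]
force: [-3.0, -0.1, 4.8]
grip_width: 0.457
grip_force: 31.2
```

Call:
send_rows --targets '[{"offset": [0, 0, 0], "spin": 0}, {"offset": [0, 0, 0], "spin": 0}, {"offset": [0, 0, 0], "spin": 0}, {"offset": [0, 0, 0], "spin": 0}, {"offset": [0, 0, 0], "spin": 0}]' --grip 0.9

```text
time_s: 5.65
eef_pos: [620.5, 145.2, 21.2]
ee_rot: [-0.0, 0.669, 0.743, -0.0]
force: [0.4, -0.6, 0.3]
grip_width: 0.9
grip_force: 0.0
```

Call:
send_rows --targets '[{"offset": [0, 0, 3], "spin": 0}, {"offset": [0, 0, 7], "spin": 0}, {"offset": [0, 0, 11], "spin": 0}, {"offset": [-4, -1.6, 13], "spin": 0}, {"offset": [-7.5, -3, 13], "spin": 0}, {"offset": [-11, -4.6, 13], "spin": 0}, {"offset": [-15.4, -6.2, 13], "spin": 0}, {"offset": [-15.4, -6.2, 13], "spin": 0}]' --grip 1

```text
time_s: 6.32
eef_pos: [460.2, 82.5, 150.2]
ee_rot: [-0.002, 0.669, 0.743, -0.002]
force: [1.0, -0.2, 0.3]
grip_width: 0.999
grip_force: 0.0
```

Call:
send_rows --targets '[{"offset": [0, 0, 0], "spin": 0}, {"offset": [0, 0, 0], "spin": 0}]'

```text
time_s: 6.48
eef_pos: [467.5, 83.2, 152.0]
ee_rot: [0.001, 0.669, 0.743, 0.001]
force: [0.8, -0.9, 0.7]
grip_width: 1.001
grip_force: 0.0
```

```bash
python3 look.py w3 24 65
```

```text
6.4833 tcp [467.5  83.2 152. ] yaw y 0.10457335200606514 [ 0.  0. -1.] q6 -0.1760252482078313 [ 0.8 -0.9  0.7]
[535.8  46.4] [ 493   11   81   68 3699] [619.  215.6  48.7] [611.8 214.2  42.9]
[280.4  89.5] [272  81  18  18 230] [431.3 163.6  33. ] [430.4 163.6  30.6]
[512.7 140. ] [ 481  115   63   52 2505] [612.  146.8  49.8] [619.2 145.9  40.3]
[317.4 192.7] [ 295  170   46   46 1621] [468.   84.7  32.9] [468.3  82.2  30.9]
[278.2 274.4] [256 253  46  43 530] [440.6  -0.6  29.6] [440.8   1.1  28.6]
[630.8 277.7] [620 266  20  23 295] [796.8  25.8  24.9] [796.7  26.6  25.2]
[624.  304.8] [608 294  32  22 380] [802.8  -6.7  24.9] [808.8  -6.3  25.4]
[613.  343.7] [590 318  49  46 899] [809.4 -62.6  24.8] [822.2 -54.   25.2]
[633.2 329.3] [625 318  15  21 185] [831.2 -37.1  24.9] [831.9 -35.9  25.1]
[295.4 347.3] [275 334  40  27 801] [463.3 -78.8  31.8] [462.9 -82.6  30.7]
[634.4 372. ] [627 362  13  21 154] [865.2 -98.5  24.8] [865.5 -98.3  25.3]
[616.6 374. ] [604 364  25  22 281] [ 839.9 -100.6   24.8] [ 842.9 -102.3   25.2]
[628.3 391. ] [617 380  23  20 213] [ 872.5 -127.8   24.9] [ 870.5 -126.5   25.1]
```

View pics/w3.png

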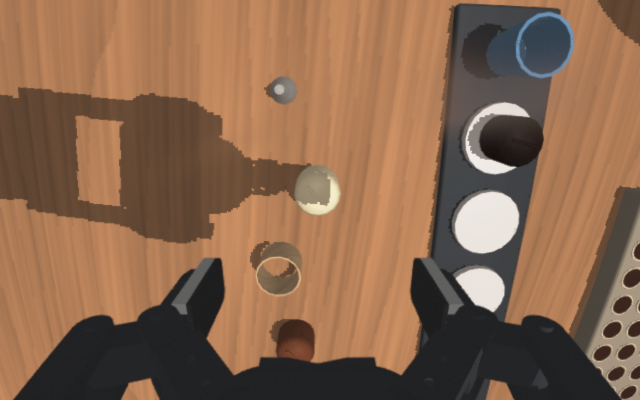

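The dark bonbon stands on its disc (centre about 619,146) and the cup hasn't moved. White is directly below, at (468,83), so I'll grasp it.

Call:
send_rows --targets '[{"offset": [0.1, 0, -4], "spin": 0}, {"offset": [0.1, 0, -8], "spin": 0}, {"offset": [0.1, 0, -12], "spin": 0}, {"offset": [0.1, 0, -14], "spin": 0}, {"offset": [0.1, 0, -14.7], "spin": 0}, {"offset": [0.1, 0, -14.7], "spin": 0}]'

```text
time_s: 7.03
eef_pos: [467.7, 83.5, 2.9]
ee_rot: [-0.001, 0.669, 0.743, -0.001]
force: [0.3, 0.1, -0.0]
grip_width: 1.001
grip_force: 0.0
```

Call:
send_rows --targets '[{"offset": [0, 0, 0], "spin": 0}, {"offset": [0, 0, 0], "spin": 0}, {"offset": [0, 0, 0], "spin": 0}, {"offset": [0, 0, 0], "spin": 0}, {"offset": [0, 0, 0], "spin": 0}, {"offset": [0, 0, 0], "spin": 0}, {"offset": [0, 0, 0], "spin": 0}, {"offset": [0, 0, 0], "spin": 0}]' --grip 0

```text
time_s: 7.7
eef_pos: [468.3, 83.2, 5.6]
ee_rot: [0.001, 0.669, 0.743, 0.001]
force: [-1.1, 0.5, 6.5]
grip_width: 0.454
grip_force: 29.5
```

Call:
send_rows --targets '[{"offset": [0, 0, 2], "spin": 0}, {"offset": [0, 0, 5], "spin": 0}, {"offset": [2, -1.9, 8], "spin": 0}, {"offset": [4.6, -4.4, 10], "spin": 0}, {"offset": [7.2, -6.9, 10], "spin": 0}, {"offset": [9.8, -9.4, 10], "spin": 0}, {"offset": [12.4, -11.9, 10], "spin": 0}, {"offset": [15, -14.4, 10], "spin": 0}]'

```text
time_s: 8.37
eef_pos: [618.6, -62.2, 105.2]
ee_rot: [0.0, 0.669, 0.743, 0.0]
force: [0.2, -0.5, -1.1]
grip_width: 0.454
grip_force: 30.7
```

Call:
send_rows --targets '[{"offset": [2.7, -2.6, 0], "spin": 0}, {"offset": [2.7, -2.6, 0], "spin": 0}, {"offset": [2.7, -2.6, 0], "spin": 0}]'

```text
time_s: 8.62
eef_pos: [644.9, -88.0, 104.1]
ee_rot: [0.0, 0.67, 0.743, 0.0]
force: [0.2, 0.7, -0.8]
grip_width: 0.454
grip_force: 30.7
```

```bash
python3 look.py w4 14 60
```

```text
8.6167 tcp [644.9 -88.  104.1] yaw y 0.10321705391577961 [ 0.  0. -1.] q6 -0.4184811396112726 [ 0.2  0.7 -0.8]
[316.4   8.9] [ 277    0   80   24 1281] [631.1  44.   17.6] [630.7  43.9  17.1]
[573.6 165.3] [  480     0   160   309 39245] [825.9 -39.5  24.2] [850.1 -40.1  20.8]
[30.8 55.3] [   0   21   68   67 2544] [445.    0.6  23.7] [441.2   0.7  23.8]
[317.3  95.4] [ 272   48   91   95 6630] [637.1  -9.3  17.7] [637.2 -10.   17.6]
[ 73.2 184.6] [  43  157   63   57 2674] [470.6 -85.   31.8] [465.  -88.7  26.1]
[318.6 199.2] [ 277  165   84   69 4348] [645.3 -82.5  17.7] [646.1 -83.9  16.9]
[ 48.2 267.2] [ 31 254  35  26 540] [ 434.4 -159.3   24.2] [ 433.  -161.    25.4]
[ 88.6 352.2] [ 74 340  36  30 462] [ 457.8 -240.1   27.3] [ 457.  -246.8   25.1]
```

View pics/w4.png

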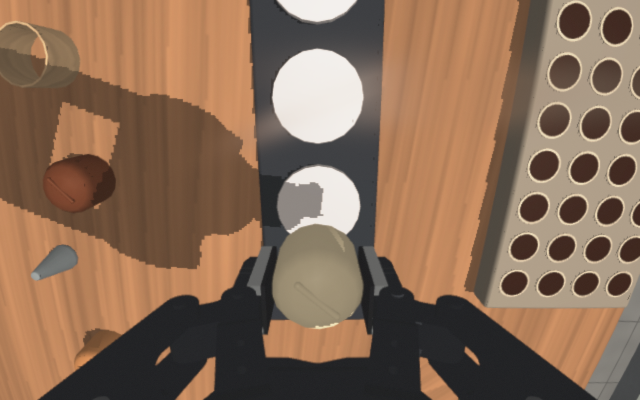

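The held white bonbon is upright at (318,275). The second disc is fully visible at (318,95) and measures (637.2,-10), which puts the first disc at (645.7,-87.5). I'll lower.

Call:
send_rows --targets '[{"offset": [0.1, 0, -3], "spin": 0}, {"offset": [0.1, 0, -5.5], "spin": 0}, {"offset": [0.1, 0, -7], "spin": 0}, {"offset": [0.1, 0, -7.6], "spin": 0}, {"offset": [0.1, 0, -7.8], "spin": 0}, {"offset": [0.1, 0, -7.9], "spin": 0}, {"offset": [0.1, 0, -7.9], "spin": 0}, {"offset": [0.1, 0, -7.9], "spin": 0}]'

```text
time_s: 9.33
eef_pos: [646.0, -86.8, 26.7]
ee_rot: [0.001, 0.669, 0.743, 0.0]
force: [0.8, 0.2, -0.8]
grip_width: 0.454
grip_force: 30.7
```

Call:
send_rows --targets '[{"offset": [0, 0, -0.05], "spin": 0}, {"offset": [0, 0, -0.1], "spin": 0}, {"offset": [0, 0, -0.15], "spin": 0}, {"offset": [0, 0, -0.15], "spin": 0}]'

```text
time_s: 9.67
eef_pos: [645.5, -86.8, 23.8]
ee_rot: [0.0, 0.669, 0.743, 0.0]
force: [0.9, -0.3, 0.1]
grip_width: 0.457
grip_force: 30.7
```

Call:
send_rows --targets '[{"offset": [0, 0, -0.05], "spin": 0}, {"offset": [0, 0, -0.1], "spin": 0}, {"offset": [0, 0, -0.1], "spin": 0}]'

```text
time_s: 9.92
eef_pos: [645.5, -86.8, 23.7]
ee_rot: [0.0, 0.669, 0.743, -0.0]
force: [-3.9, 0.0, 7.0]
grip_width: 0.457
grip_force: 31.3
```

Call:
send_rows --targets '[{"offset": [0, 0, 0], "spin": 0}, {"offset": [0, 0, 0], "spin": 0}, {"offset": [0, 0, 0], "spin": 0}, {"offset": [0, 0, 0], "spin": 0}, {"offset": [0, 0, 0], "spin": 0}]' --grip 0.9

```text
time_s: 10.33
eef_pos: [645.4, -86.8, 22.6]
ee_rot: [-0.0, 0.669, 0.743, -0.0]
force: [-0.5, 0.5, -0.7]
grip_width: 0.9
grip_force: 0.0
```

Call:
send_rows --targets '[{"offset": [0, 0, 3], "spin": 0}, {"offset": [0, 0, 7], "spin": 0}, {"offset": [0, 0, 11], "spin": 0}, {"offset": [-4, 0, 12.5], "spin": 0}, {"offset": [-8, 0, 12.5], "spin": 0}, {"offset": [-12, 0, 12.5], "spin": 0}, {"offset": [-15.5, 0, 12.5], "spin": 0}, {"offset": [-18.3, -0.1, 12.5], "spin": 0}]' --grip 1

```text
time_s: 11.0
eef_pos: [460.0, -87.2, 147.8]
ee_rot: [-0.0, 0.669, 0.743, -0.0]
force: [0.8, -0.7, 0.1]
grip_width: 1.002
grip_force: 0.0
```

Call:
send_rows --targets '[{"offset": [0, 0, 0], "spin": 0}, {"offset": [0, 0, 0], "spin": 0}, {"offset": [0, 0, 0], "spin": 0}]'

```text
time_s: 11.25
eef_pos: [463.2, -88.0, 148.2]
ee_rot: [0.001, 0.669, 0.743, 0.0]
force: [0.5, -0.0, -0.4]
grip_width: 1.002
grip_force: 0.0
```

```bash
python3 look.py w5 24 60|grep -v "8..\.[0-9]"
```

```text
11.25 tcp [463.2 -88.  148.2] yaw y 0.10484941269007672 [ 0. -0. -1.] q6 -0.5419523897795027 [ 0.5 -0.  -0.4]
[296.4  76.4] [271  50  56  59 465] [436.3   5.1  31.4] [440.2   0.9  29. ]
[316.6 193. ] [ 293  170   48   47 1664] [462.8 -85.9  32.8] [463.1 -88.7  30.9]
[527.6 217.3] [ 499  192   58   52 2251] [636.8 -84.2  49.1] [643.7 -87.7  40.3]
[272.4 267.3] [266 259  15  17 182] [ 430.8 -159.2   31.6] [ 430.6 -160.3   30.2]
[508.  283.2] [498 273  21  20 302] [ 650.2 -154.8   32.8] [ 652.8 -156.5   30.9]
[298.3 348. ] [278 335  40  27 797] [ 461.8 -247.3   31.8] [ 461.5 -251.3   30.7]
```

View pics/w5.png

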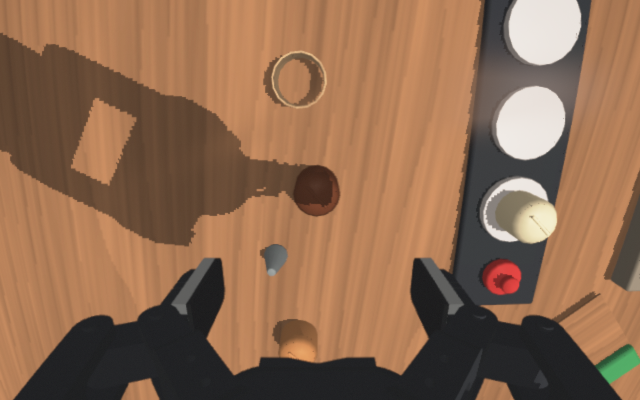

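White stands on the first disc at (527,217), next to the marker. Milk is at (317,190) below the gripper, on target.

Call:
send_rows --targets '[{"offset": [0, 0, -4], "spin": 0}, {"offset": [0, 0, -8], "spin": 0}, {"offset": [0, 0, -12], "spin": 0}, {"offset": [0, 0, -13.8], "spin": 0}, {"offset": [0, 0, -14.3], "spin": 0}, {"offset": [0, 0, -14.3], "spin": 0}]'

```text
time_s: 11.8
eef_pos: [462.6, -87.6, 3.8]
ee_rot: [-0.001, 0.669, 0.743, -0.0]
force: [0.4, 0.3, 0.8]
grip_width: 1.0
grip_force: 0.0
```

Call:
send_rows --targets '[{"offset": [0, 0, 0], "spin": 0}, {"offset": [0, 0, 0], "spin": 0}, {"offset": [0, 0, 0], "spin": 0}, {"offset": [0, 0, 0], "spin": 0}, {"offset": [0, 0, 0], "spin": 0}, {"offset": [0, 0, 0], "spin": 0}, {"offset": [0, 0, 0], "spin": 0}, {"offset": [0, 0, 0], "spin": 0}]' --grip 0

```text
time_s: 12.47
eef_pos: [463.2, -88.0, 6.0]
ee_rot: [0.001, 0.669, 0.743, 0.0]
force: [-0.5, 0.3, 6.6]
grip_width: 0.457
grip_force: 29.4
```

Call:
send_rows --targets '[{"offset": [0, 0, 2], "spin": 0}, {"offset": [0, 0, 5], "spin": 0}, {"offset": [2, 1.9, 8], "spin": 0}, {"offset": [4.6, 4.3, 10], "spin": 0}, {"offset": [7.2, 6.8, 10], "spin": 0}, {"offset": [9.8, 9.2, 10], "spin": 0}, {"offset": [12.4, 11.7, 10], "spin": 0}, {"offset": [15, 14.1, 10], "spin": 0}]'

```text
time_s: 13.13
eef_pos: [613.5, 54.9, 105.6]
ee_rot: [0.0, 0.669, 0.743, 0.0]
force: [0.3, -0.1, -0.7]
grip_width: 0.453
grip_force: 30.8
```

Call:
send_rows --targets '[{"offset": [1.6, 1.5, 0], "spin": 0}, {"offset": [1.6, 1.5, 0], "spin": 0}, {"offset": [1.6, 1.5, 0], "spin": 0}]'

```text
time_s: 13.38
eef_pos: [628.6, 68.9, 104.7]
ee_rot: [0.0, 0.668, 0.744, -0.0]
force: [-0.8, -0.4, -0.5]
grip_width: 0.452
grip_force: 30.8
```

```bash
python3 look.py w6 14 60|grep -v "8..\.[0-9]"
```

```text
13.3833 tcp [628.6  68.9 104.7] yaw y 0.10647138657915281 [-0. -0. -1.] q6 -0.18208528299945426 [-0.8 -0.4 -0.5]
[315.2   7. ] [291   0  50  18 597] [614.3 195.2  44.7] [613.7 197.6  37.1]
[40.5 45.7] [ 18  34  42  27 785] [434.7 163.3  24.8] [432.6 163.6  25.7]
[315.9  98.1] [ 271   52   91   93 6541] [619.8 145.8  45.7] [619.8 144.8  35.6]
[316.9 199.9] [ 276  167   83   67 4111] [627.5  73.6  17.7] [628.7  71.6  17. ]
[ 74.8 264.4] [  44  237   64   56 1992] [440.3   1.1  24.4] [440.7   1.2  23.6]
[317.3 351.8] [288 341  60  22 840] [643.3 -66.1  17.7] [644.3 -65.6  21. ]
```

Call:
send_rows --targets '[{"offset": [0, -0.1, -3], "spin": 0}, {"offset": [0, -0.1, -5.5], "spin": 0}, {"offset": [0, -0.1, -7], "spin": 0}, {"offset": [0, -0.1, -7.6], "spin": 0}, {"offset": [0, -0.1, -7.8], "spin": 0}, {"offset": [0, -0.1, -7.9], "spin": 0}, {"offset": [0, -0.1, -7.9], "spin": 0}, {"offset": [0, -0.1, -7.9], "spin": 0}]'

```text
time_s: 14.1
eef_pos: [629.0, 67.0, 27.1]
ee_rot: [0.001, 0.669, 0.743, 0.001]
force: [-0.6, -0.3, -1.0]
grip_width: 0.454
grip_force: 30.8
```

Call:
send_rows --targets '[{"offset": [0, 0, -0.05], "spin": 0}, {"offset": [0, 0, -0.1], "spin": 0}, {"offset": [0, 0, -0.15], "spin": 0}, {"offset": [0, 0, -0.15], "spin": 0}]'

```text
time_s: 14.43
eef_pos: [628.5, 67.3, 24.3]
ee_rot: [0.0, 0.669, 0.743, 0.0]
force: [-1.1, 1.1, 0.1]
grip_width: 0.449
grip_force: 30.8
```

Call:
send_rows --targets '[{"offset": [0, 0, -0.05], "spin": 0}, {"offset": [0, 0, -0.1], "spin": 0}, {"offset": [0, 0, -0.1], "spin": 0}]'

```text
time_s: 14.68
eef_pos: [628.5, 67.3, 24.1]
ee_rot: [0.0, 0.669, 0.743, 0.0]
force: [-2.6, 0.6, 6.3]
grip_width: 0.453
grip_force: 31.4
```

Call:
send_rows --targets '[{"offset": [0, 0, 0], "spin": 0}, {"offset": [0, 0, 0], "spin": 0}, {"offset": [0, 0, 0], "spin": 0}, {"offset": [0, 0, 0], "spin": 0}, {"offset": [0, 0, 0], "spin": 0}]' --grip 0.9

```text
time_s: 15.1
eef_pos: [628.5, 67.2, 23.2]
ee_rot: [-0.0, 0.669, 0.743, -0.0]
force: [0.3, -0.1, 0.2]
grip_width: 0.899
grip_force: 0.0
```

Call:
send_rows --targets '[{"offset": [0, 0, 3], "spin": 0}, {"offset": [0, 0, 7], "spin": 0}, {"offset": [0, 0, 11], "spin": 0}, {"offset": [-1.6, -3.2, 12.5], "spin": 0}, {"offset": [-3.2, -6.4, 12.5], "spin": 0}, {"offset": [-5, -9.6, 12.5], "spin": 0}, {"offset": [-6.7, -12.9, 12.5], "spin": 0}, {"offset": [-8.4, -16.1, 12.5], "spin": 0}]' --grip 1

```text
time_s: 15.77
eef_pos: [543.4, -95.1, 148.4]
ee_rot: [0.0, 0.669, 0.743, 0.0]
force: [1.1, -1.1, 1.1]
grip_width: 1.001
grip_force: 0.0
```

Call:
send_rows --targets '[{"offset": [-1.8, -3.4, 0], "spin": 0}, {"offset": [-3.6, -6.8, 0], "spin": 0}, {"offset": [-5.4, -10.2, 0], "spin": 0}, {"offset": [-7, -13.6, 0], "spin": 0}, {"offset": [-8.3, -16.1, 0], "spin": 0}, {"offset": [-8.3, -16.1, 0], "spin": 0}, {"offset": [-8.3, -16.1, 0], "spin": 0}, {"offset": [-8.3, -16.1, 0], "spin": 0}]'

```text
time_s: 16.43
eef_pos: [461.6, -254.3, 148.3]
ee_rot: [-0.0, 0.669, 0.743, 0.0]
force: [0.8, 0.3, 0.1]
grip_width: 1.0
grip_force: 0.0
```

```bash
python3 look.py w7 24 60|grep -v "8..\.[0-9]"
```

```text
[584.6  16.6] [ 551    0   71   40 2240] [637.2 -96.9  48.1] [643.7 -95.4  40.1]
[288.9  74.8] [281  66  17  18 237] [ 431.  -162.8   32.5] [ 430.4 -162.2   30.6]
[564.5 103.5] [551  92  27  23 463] [ 649.7 -157.7   32.9] [ 652.1 -156.8   31.4]
[316.6 196.2] [ 294  174   47   45 1653] [ 461.4 -254.8   32.8] [ 461.8 -257.4   30.8]
```

View pics/w7.png

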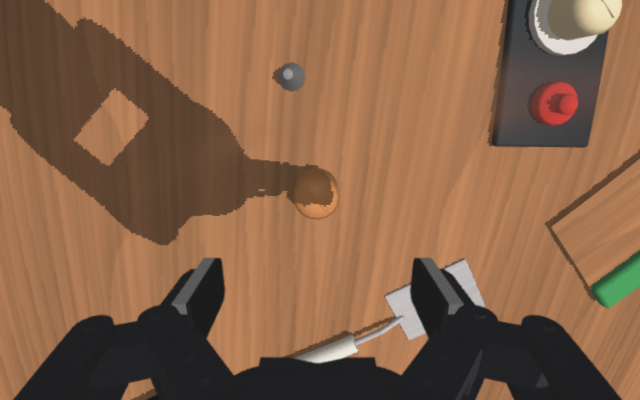

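Blond is at (316,193), measured (461.8,-257), with nothing near the fingers. I'll shift 3 mm and grasp.

Call:
send_rows --targets '[{"offset": [0, -0.3, -4], "spin": 0}, {"offset": [0, -0.3, -8], "spin": 0}, {"offset": [0, -0.3, -12], "spin": 0}, {"offset": [0, -0.3, -13.8], "spin": 0}, {"offset": [0, -0.3, -14.3], "spin": 0}, {"offset": [0, -0.3, -14.3], "spin": 0}]'

```text
time_s: 16.98
eef_pos: [461.6, -256.7, 4.6]
ee_rot: [-0.001, 0.668, 0.744, 0.0]
force: [0.4, 0.4, -0.1]
grip_width: 1.002
grip_force: 0.0
```

Call:
send_rows --targets '[{"offset": [0, 0, 0], "spin": 0}, {"offset": [0, 0, 0], "spin": 0}, {"offset": [0, 0, 0], "spin": 0}, {"offset": [0, 0, 0], "spin": 0}, {"offset": [0, 0, 0], "spin": 0}, {"offset": [0, 0, 0], "spin": 0}, {"offset": [0, 0, 0], "spin": 0}, {"offset": [0, 0, 0], "spin": 0}]' --grip 0

```text
time_s: 17.65
eef_pos: [462.1, -258.1, 6.7]
ee_rot: [0.001, 0.669, 0.743, 0.0]
force: [-0.8, 1.5, 7.0]
grip_width: 0.454
grip_force: 29.7
```

Call:
send_rows --targets '[{"offset": [0, 0, 2], "spin": 0}, {"offset": [0, 0, 5], "spin": 0}, {"offset": [0, 1.5, 8.5], "spin": 0}, {"offset": [1.5, 4.5, 10], "spin": 0}, {"offset": [3.5, 7.5, 10], "spin": 0}, {"offset": [5.5, 10.5, 10], "spin": 0}, {"offset": [7.5, 13.5, 10], "spin": 0}, {"offset": [9.5, 16.5, 10], "spin": 0}]'

```text
time_s: 18.32
eef_pos: [557.3, -91.2, 106.1]
ee_rot: [0.001, 0.669, 0.743, 0.0]
force: [0.3, -0.3, -0.5]
grip_width: 0.46
grip_force: 30.7
```

Call:
send_rows --targets '[{"offset": [2.5, 2.8, 0], "spin": 0}, {"offset": [5, 5.6, 0], "spin": 0}, {"offset": [7.3, 7.5, 0], "spin": 0}, {"offset": [8, 8.2, 0], "spin": 0}, {"offset": [8, 8.2, 0], "spin": 0}, {"offset": [8, 8.2, 0], "spin": 0}]'

```text
time_s: 18.82
eef_pos: [636.2, -10.7, 105.3]
ee_rot: [-0.0, 0.669, 0.743, -0.0]
force: [-0.3, -1.3, 0.2]
grip_width: 0.452
grip_force: 30.7
```

```bash
python3 look.py w8 14 60|grep -v "8..\.[0-9]"
```

```text
18.8167 tcp [636.2 -10.7 105.3] yaw y 0.1056691339843817 [-0. -0. -1.] q6 -0.3061852971816781 [-0.3 -1.3  0.2]
[317.1   8.8] [ 278    0   79   24 1264] [622.4 121.5  17.7] [621.8 121.4  17. ]
[317.6  94.9] [ 273   48   90   94 6569] [628.3  68.1  45.7] [628.3  67.4  35.5]
[ 52.3 166.4] [  19  137   71   60 2277] [438.2   1.1  24.6] [440.6   1.3  23.7]
[318.8 197.1] [ 278  164   83   68 4125] [636.5  -4.   17.7] [637.5  -5.8  17. ]
[319.7 327.6] [293 312  56  27 703] [647.3 -92.   51.9] [649.5 -93.7  36.1]
[ 72.2 342.5] [ 59 329  28  28 452] [ 433.5 -158.3   24.4] [ 431.1 -160.8   25.4]
[318.6 353.2] [300 343  38  20 520] [ 651.8 -145.2   20.3] [ 652.7 -146.6   20. ]
```

View pics/w8.png

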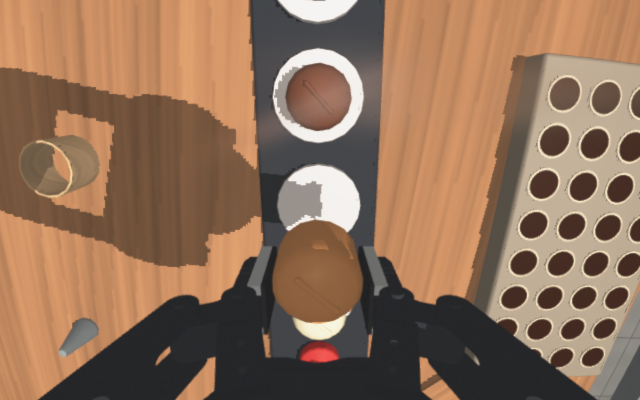

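Milk is centred on the third disc at (318,95). The held blond bonbon is upright above the second disc at (319,200), so I'll lower it.

Call:
send_rows --targets '[{"offset": [0.1, 0, -3], "spin": 0}, {"offset": [0.1, 0, -5.5], "spin": 0}, {"offset": [0.1, 0, -7], "spin": 0}, {"offset": [0.1, 0, -7.6], "spin": 0}, {"offset": [0.1, 0, -7.8], "spin": 0}, {"offset": [0.1, 0, -7.9], "spin": 0}, {"offset": [0.1, 0, -7.9], "spin": 0}, {"offset": [0.1, 0, -7.9], "spin": 0}]'

```text
time_s: 19.53
eef_pos: [638.0, -11.1, 27.6]
ee_rot: [0.001, 0.669, 0.743, 0.0]
force: [-0.2, 0.5, -0.4]
grip_width: 0.455
grip_force: 30.7
```

Call:
send_rows --targets '[{"offset": [0, 0, -0.05], "spin": 0}, {"offset": [0, 0, -0.1], "spin": 0}, {"offset": [0, 0, -0.15], "spin": 0}, {"offset": [0, 0, -0.15], "spin": 0}]'

```text
time_s: 19.87
eef_pos: [637.5, -10.7, 24.8]
ee_rot: [0.0, 0.669, 0.743, 0.0]
force: [-0.1, 0.8, 0.6]
grip_width: 0.457
grip_force: 30.7
```

Call:
send_rows --targets '[{"offset": [0, 0, -0.05], "spin": 0}, {"offset": [0, 0, -0.05], "spin": 0}, {"offset": [0, 0, -0.05], "spin": 0}]'

```text
time_s: 20.12
eef_pos: [637.5, -10.7, 24.7]
ee_rot: [0.0, 0.669, 0.743, 0.0]
force: [-3.9, 0.1, 4.9]
grip_width: 0.458
grip_force: 31.1
```

Contact (4.9 N). I'll release, back off and check with the top camera.

Call:
send_rows --targets '[{"offset": [0, 0, 0], "spin": 0}, {"offset": [0, 0, 0], "spin": 0}, {"offset": [0, 0, 0], "spin": 0}, {"offset": [0, 0, 0], "spin": 0}, {"offset": [0, 0, 0], "spin": 0}]' --grip 0.9

```text
time_s: 20.53
eef_pos: [637.5, -10.8, 24.2]
ee_rot: [-0.0, 0.669, 0.743, -0.0]
force: [-0.2, 0.6, 0.2]
grip_width: 0.899
grip_force: 0.0
```

Call:
send_rows --targets '[{"offset": [0, 0, 3], "spin": 0}, {"offset": [0, 0, 7], "spin": 0}, {"offset": [0, 0, 11], "spin": 0}, {"offset": [-4, 0, 15], "spin": 0}, {"offset": [-8, 0, 17], "spin": 0}, {"offset": [-12, 0, 17], "spin": 0}, {"offset": [-16, 0, 17], "spin": 0}, {"offset": [-20, 0, 17], "spin": 0}]'

```text
time_s: 21.2
eef_pos: [446.1, -10.6, 194.6]
ee_rot: [0.001, 0.669, 0.743, 0.0]
force: [0.9, -0.8, 1.0]
grip_width: 0.901
grip_force: 0.0
```

Call:
send_rows --targets '[{"offset": [-4, 0, 0], "spin": 0}, {"offset": [-8, 0, 0], "spin": 0}, {"offset": [-8, 0, 0], "spin": 0}, {"offset": [-8, 0, 0], "spin": 0}]'

```text
time_s: 21.53
eef_pos: [367.0, -10.7, 194.7]
ee_rot: [0.001, 0.669, 0.743, 0.0]
force: [0.8, -1.5, 0.8]
grip_width: 0.896
grip_force: 0.0
```

Run:
```python
from h import *
im,d=ctrl.capture('top'); save('top1.png',im); P=cloud('top',d); P[:140]=np.nan;P[205:]=np.nan;P[:,190:0]=np.nan;P[:,:195]=np.nan;P[:,420:]=np.nan
for ct,s,med,mid in blobs(P,32,90,40): print(ct,s,med,mid)
cv2.imwrite('pics/top1c.png',cv2.resize(im[130:220,190:430,::-1],None,fx=3.3,fy=3.3,interpolation=cv2.INTER_CUBIC))
```

```text
[363.8 160.8] [354 151  20  21 312] [641.1 -88.   50.8] [643.6 -88.5  45.2]
[325.  164.6] [316 155  19  20 306] [633.3  -9.   51.1] [635.2  -9.3  45.8]
[396.7 158.3] [393 155   8   8  47] [ 650.5 -157.9   34.6] [ 650.2 -157.4   37.1]
[287.7 168.7] [278 159  20  20 313] [624.7  66.3  51.4] [626.8  67.5  45.7]
[249.1 172.5] [239 163  21  20 315] [616.5 144.8  51.4] [618.4 146.7  44.9]
[213.6 174.6] [203 164  23  23 237] [613.1 218.3  55.6] [610.4 214.7  48.8]
```

View pics/top1c.png

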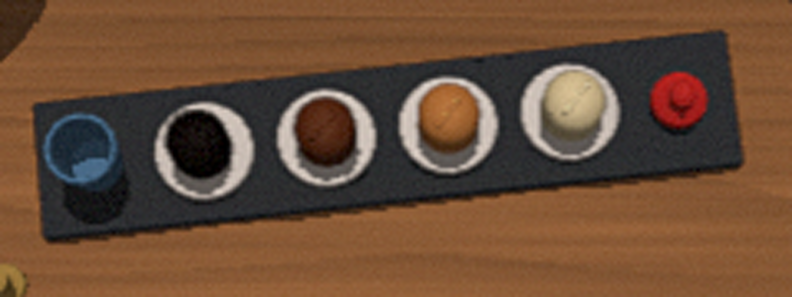

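The picture shows white (575,105), blond (449,118), milk (325,132) and dark (200,145), in order from the red marker. All are upright and within about 2 mm of their disc centres, and the cup is in place. I'll hand in.

```bash
python3 -c "
from rig import ctrl
print(ctrl.finish_job())"
```

```text
the job is handed in; nothing more can be done
None
```

I handed the job in with white, blond, milk and dark on discs one to four from the red marker, upright and within about 2 mm of centre; the blue cup stayed in place, the arm used about 22 s of the 90 s, and no verdict came back.

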